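# Empty the counting pan of caps into the feed hopper

## Robot

A 6-joint arm with a two-finger parallel gripper is mounted at the origin on the work surface. World frame = base frame: x ahead of the robot, y to its left, z up, the work surface at z = 0. Lengths are in m, angles in degrees, forces in N, time in s.
With the tool pointing down it reaches from about 0.25 to 0.725 m from the base axis. Payload 9.7 kg.
Tool frame: the origin (TCP) lies at the very end of the fingers, on their centre line; the grasp point (between the pads) lies grasp_offset behind it (grasp_offset is the distance from the TCP to the grasp point, in m); z points along the fingers, y is the line along which they close (so a half turn about z gives the same grasp; the last joint's range is limited). The gripper opens to 85 mm and grips with 20 to 120 N. Pads are 22 mm wide; open, the fingers measure 114 mm over their backs; the gripper's body (76 mm by 85 mm) begins 54 mm behind the grasp point. The pads swing forward as they close: fully open they stand 13 mm farther back than shut.
Start: joints at [-69.557, 4.979, 10.078, 95.1, 0, 90], TCP at [0.192, -0.515, 0.231] pointing down, gripper open.
Joint ranges: [-179.16, 179.16], [-48.56, 103.87], [-65.8, 70.77], [-126.05, 130.52], [-82.76, 87.17], [-180, 180]. Speed limits (degrees/s): [127.2, 127.2, 147.25, 180, 180, 180].

## Interface

Orientations are given as [roll, pitch, yaw] about the fixed x, y, z axes, in that order (R = Rz(yaw) Ry(pitch) Rx(roll)).
In Python, from workcell import get_obs, camera, calibration, job_done, recognise, cut_out, mark_of, grasp_offset gives the robot as it stands.
- The arm moves only by the tool servo_tool, never from a script. Its argument "moves" is a list of rows, each a list of 3 entries, a list of its own where there are three numbers: the turn, a rotation vector about the tool's x, y, z in degrees, then the shift along the tool's x, y, z in m, then the opening in per cent of the stroke, from 0 (shut) to 100 (fully open). In form: [[[ax, ay, az], [x, y, z], claw], ...]. A call has 1 to 12 rows; each row shifts and turns the commanded pose from where the row before left it, along the tool's axes as they then stand; what a row does not reach is not made up. A row lasts 1/10 s, in which the tool goes at most 50 mm and 8.59 degrees, less where a joint would pass 70% of its speed; a pose out of reach is approached as far as the arm can. A call is refused whole if a number of a shift passes 0.05 or a number of a turn 8.59, either way. A call with a gripper value outside its range is refused whole. The fingers move at their own pace and stop on an object; "force" is the grip in N (left out, the last holds). Time passes only in rows, so rows that do not move let the fingers close. It gives the time, the measured TCP pose, the force, the opening and the grip force at its end, in the units of the state.
- get_obs(): the state, without advancing time (a new reading comes with each control period).
- camera(name): name is "scene" or "top" or "wrist"; returns (picture, depth): 400x640x3 uint8, red, green, blue; 400x640 float32, m along the optical axis (not along the pixel's ray), 0 where there is no reading.
- calibration(name): a dict with "camera_matrix" (3x3 intrinsics, pixels), "R" (3x3) and "t" (3): a world point X has camera coordinates R X + t. Camera axes: x right, y down, z forward; pixel columns grow to the right and rows downward; lengths in m; the calibration is good to about 2 mm. The wrist camera is an equidistant fisheye: a pixel r from the principal point sees the ray r / f radians off the axis. A picture is of the moment at which its call begins: read the wrist's pose just before it. calibration takes no time and is no camera call; for the wrist camera it gives the pose at the moment of the call.
- job_done(): hands the job in; it is judged then, once.
Trained networks look in the newest picture that a camera, given by its name, has taken for a name from the list of things; names that differ only in an ending like _2 or _b are one class to them, and where a whole thing is asked for, a point or a joint stands for the part that bears it (a point fixed in the world has none). Each returns a list of dicts, best first, with "score" (0 to 1); they miss things now and then, are a little off and sometimes report something else, mostly with a low value. They report only what shows in the picture. A call takes as long as a camera call. They do not tell look-alikes from the thing itself.
- recognise(name, camera): "xyz" ([x, y, z] in m, in the coordinates of the camera as it stood for that picture, good to about 4 mm: the middle of the surface that is visible of it).
- cut_out(name, camera): "mask" (400x640 bool, what is visible of it).
- mark_of(name, camera): "xyz" ([x, y, z] in m, in the coordinates of the camera as it stood for that picture, good to about 4 mm: a listed point, or the origin of a listed thing).
The state is a dict: "time": time; "q": joint angles; "qd": joint speeds; "joint_efforts": joint torques, N m; "ee_pos": TCP position; "tcp_rot": TCP orientation; "wrist_force": force on the tool from outside, world axes, zero at the start; "torque": the same for the moment, N m; "opening": finger opening in m; "grasp_force": force on a finger pad.
Only numpy, scipy, OpenCV 4.12 (cv2) and the standard library are available. Lean on these libraries where they do the work, as an engineer would, in place of code of your own. Each camera call takes 0.05 s, during which the arm holds its last target. There are 200 camera calls.

## Task

Pick up the aluminium counting pan by its red handle with the four brass-coloured caps in it, lay its open front edge across the hopper's yellow sprung bar and press the bar about half way down, never to its stop, while the pan is still about level. Keep it pressed like that as you tip the pan until all four caps have slid out over it into the hopper. Then put the empty pan back flat on the blue mat, let go, and leave everything else on the table where it is.

Things in the scene. Friction and masses are not known exactly. Their poses are not given: they have to be found in the camera images.
- pan: loose aluminium pan, about 220 g. Tray 150 (x) by 120 (y) mm, floor 4 mm, lips 3 mm thick up to z 30 mm at the back (-x) and sides; front (+x) edge open, pointing roughly to world -y at first. Origin: centre of the tray's underside; x to the open edge, z up. Red straight handle behind the rear lip: x -75 to -185, 22 mm wide (y), z 12 to 42 mm
- pan_grip (a point): middle of the red handle (pan x -130, y 0, z 27 mm), axes as the pan's; can be pinched across its 22 mm width, from above or leaning back. Gripped firmly it may still pivot a little about the fingers
- pan_edge (a point): middle of the pan's open front edge, at its underside (pan x +75, z 0 mm)
- mat: blue mat fixed on the table, 290 (x) by 180 (y) by 4 mm; origin at the centre of its underside. At the start the pan and its handle lie on it, pan x axis about along the mat's x axis, the pan's origin about 55 mm ahead of the mat's centre (mat +x)
- hopper: grey steel hopper fixed on the table, 180 by 180 mm outside, walls 4 mm, clear mouth 172 mm between the sides. Origin: centre of its underside; -x is its low front (roughly facing world +y, towards the pan), z up. Front wall 86 mm high, sides 115 mm, back (+x) 150 mm; inner floor 20 mm up
- hopper_floor (a point): centre of the hopper's inner floor, 20 mm above the table
- bar_top (a point): fixed point on the hopper, NOT on the bar: the middle of the bar's top if its carrier were clamped lowest (hopper x -88, y 0, 115 mm above the table; axes as the hopper's, x into the mouth). The carrier is clamped anywhere from 0 to 30 mm higher, which no reading tells: feel for it. The bar is level, round, 10 mm thick, 184 mm long along the hopper's y, above the front wall
- bar (a joint): how far the yellow bar is pressed down from its free height, 0 to 0.016 m (hard stop); its spring pushes back with 1.5 N at once, rising to 4.7 N at the stop. It counts as pressed beyond 0.003 m and as driven to its stop beyond 0.0145 m
- cap0_center (a point): centre of brass-coloured cap 0: a solid round cap 30 mm across, 18 mm high, 12 g, loose and standing flat on the pan's floor; its friction on the pan varies, so the tipping angle at which it slides (roughly 25 to 40 degrees) is not known
- cap1_center (a point): centre of brass-coloured cap 1: a solid round cap 30 mm across, 18 mm high, 12 g, loose and standing flat on the pan's floor; its friction on the pan varies, so the tipping angle at which it slides (roughly 25 to 40 degrees) is not known
- cap2_center (a point): centre of brass-coloured cap 2: a solid round cap 30 mm across, 18 mm high, 12 g, loose and standing flat on the pan's floor; its friction on the pan varies, so the tipping angle at which it slides (roughly 25 to 40 degrees) is not known
- cap3_center (a point): centre of brass-coloured cap 3: a solid round cap 30 mm across, 18 mm high, 12 g, loose and standing flat on the pan's floor; its friction on the pan varies, so the tipping angle at which it slides (roughly 25 to 40 degrees) is not known
- wrench: bystander, to be left alone: wrench, lying loose
- jar: bystander, to be left alone: small jar, 48 mm across, 62 mm tall
- brush: bystander, to be left alone: brush, lying loose
- gauge: bystander, to be left alone: dark steel ring gauge, 44 mm across, 14 mm high, lying flat
Mind the look-alikes: they are no part of the job. What is shaped like the part that bears cap2_center but turquoise or white is not meant.

How it is judged:
By the outcome, as a careful person would: the job done as asked, in the order asked, and still so for the second after the job is handed in, with the robot touching nothing.
It also fails if it takes over 64 s, if anything falls off the work surface, if the arm or the gripper's body presses on something with over 40 N, if the wrist force passes 120 N, or if a joint passes its speed limit or range.

## Working session

There is one attempt and no reset: what is moved stays moved. The work goes in short steps, Python scripts to look and compute and a tool call to move; the robot and the scene stay as the last step left them, time stands still between calls to the robot, and variables do not carry over. Pictures are saved under pics/ and viewed, at most 10 in all, crops included, and the job is handed in when it is done.

Besides the shell and the picture viewer there is one more tool, called after "Call:" by a JSON object that holds its "fn" and its "kwargs", one argument or row to a line. servo_tool: Moves the arm, as the interface text tells. Its arguments: {"type":"object","properties":{"moves":{"type":"array"},"force":{"type":"number"}},"required":["moves"]}

```bash
mkdir -p pics; ls
cat > h.py <<'E'
import numpy as np, cv2
from workcell import *
from scipy.spatial.transform import Rotation as Ro
def snap(n,f=None):
    p,d=camera(n)
    if f: cv2.imwrite('pics/'+f,p[:,:,::-1])
    return p,d
def w(x,c): # camera->world
    k=calibration(c); return np.asarray(k['R']).T@(np.asarray(x)-np.asarray(k['t']))
def px(X,c):
    k=calibration(c); v=np.asarray(k['R'])@X+k['t']; u=np.asarray(k['camera_matrix'])@v; return u[:2]/u[2]
E
python3 - <<'E'
from h import *
print(get_obs(), grasp_offset)
for c in ('top','scene'):
    p,d=snap(c,c+'0.png')
    for n in ['pan','pan_grip','pan_edge','mat','hopper','hopper_floor','bar_top','cap0_center','wrench','jar','brush','gauge']:
        r=mark_of(n,c)
        print(c,n,[(round(x['score'],2),w(x['xyz'],c).round(3).tolist(),px(w(x['xyz'],c),c).round().tolist()) for x in r[:6]])
E
```

```text
pics
{'time': 0.0, 'q': array([-6.95571970e+01,  5.01086373e+00,  1.00350741e+01,  9.50992448e+01,
        4.68331767e-04,  9.00013494e+01]), 'qd': array([ 0.05191169, -0.05671476,  0.08895569, -0.01773096,  0.03449476,
       -0.00189825]), 'joint_efforts': array([-3.77002332e-03, -5.20387924e+01,  4.64802432e+01,  1.64225459e-02,
       -1.71586371e-04,  7.21016505e-06]), 'ee_pos': array([ 0.19202377, -0.5151514 ,  0.23059089]), 'tcp_rot': array([-1.79924966e+02, -4.66564216e-04,  2.04414530e+01]), 'wrist_force': array([ 0.47464319, -0.21185462, -0.45020684]), 'torque': array([ 0.00820021, -0.00034758,  0.01407338]), 'grasp_force': 0.0, 'opening': 0.0853463295116231} 0.0187
top pan [(0.92, [0.47, 0.203, -0.001], [261.0, 239.0]), (0.51, [0.688, 0.025, -0.008], [334.0, 150.0])]
top pan_grip [(0.89, [0.483, 0.328, 0.03], [206.0, 233.0]), (0.34, [0.589, 0.009, -0.0], [341.0, 189.0])]
top pan_edge [(0.89, [0.456, 0.127, 0.003], [293.0, 244.0]), (0.59, [0.496, 0.245, 0.017], [243.0, 228.0])]
top mat [(0.68, [0.468, 0.253, -0.0], [241.0, 239.0])]
top hopper [(0.79, [0.471, -0.221, 0.001],
[... 812 characters left out ...]
])]
scene mat [(0.55, [0.472, 0.25, -0.002], [401.0, 191.0])]
scene hopper [(0.8, [0.472, -0.216, -0.002], [200.0, 189.0]), (0.36, [0.48, 0.319, 0.029], [434.0, 184.0])]
scene hopper_floor [(0.69, [0.476, -0.212, 0.018], [200.0, 184.0])]
scene bar_top [(0.61, [0.468, -0.129, 0.115], [231.0, 149.0])]
scene cap0_center [(0.55, [0.445, 0.195, 0.018], [377.0, 176.0]), (0.21, [0.498, 0.243, 0.012], [399.0, 194.0]), (0.18, [0.437, 0.247, 0.018], [399.0, 174.0])]
scene wrench [(0.93, [0.376, 0.001, -0.002], [296.0, 162.0])]
scene jar [(0.82, [0.69, 0.028, 0.001], [300.0, 266.0])]
scene brush [(0.91, [0.725, 0.224, -0.001], [400.0, 283.0])]
scene gauge [(0.75, [0.59, 0.007, -0.001], [292.0, 228.0])]
```

Run:
```python
import cv2
a=cv2.imread('pics/top0.png')
cv2.imwrite('pics/top0c.png',cv2.resize(a[110:310,180:500],None,fx=2.5,fy=2.5))
```

```text
(no output)
```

View pics/scene0.png

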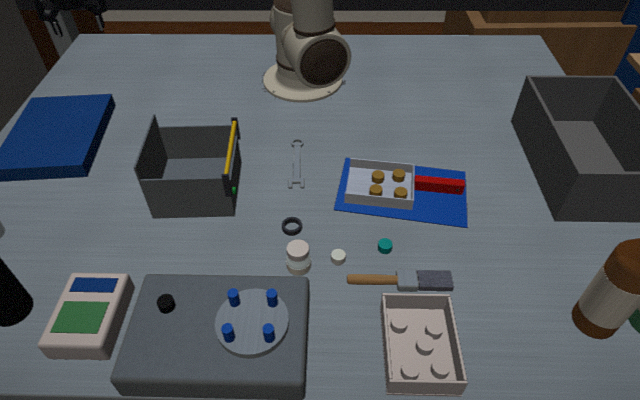

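View pics/top0c.png

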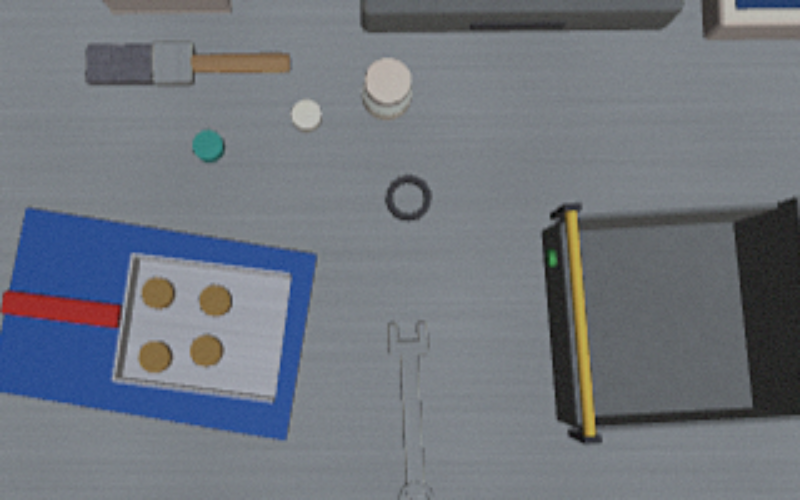

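The scene view shows the pan with four brass caps at about (376,176), (399,174), (376,190), (400,193), and its red handle at (440,184). The hopper is at (200,170) with the yellow bar at (233,152). The look-alikes are the turquoise cap (385,245), the white cap (338,256) and the pink tray at (420,340). The aluminium pan on the blue mat with the red handle is the one I want. Next I'll measure the axes.

Run:
```python
from h import *
def cloud(m,d,c):
    k=calibration(c);K=np.asarray(k['camera_matrix']);v,u=np.nonzero(m&(d>0));z=d[v,u]
    P=np.c_[(u-K[0,2])/K[0,0]*z,(v-K[1,2])/K[1,1]*z,z]
    return (P-np.asarray(k['t']))@np.asarray(k['R'])
for c in ('top','scene'):
    p,d=snap(c); hsv=cv2.cvtColor(p,cv2.COLOR_RGB2HSV); H,S,V=[hsv[...,i].astype(int) for i in range(3)]
    for n,m,box in [('red',((H<6)|(H>174))&(S>150)&(V>60),(.35,.6,.2,.42)),('yel',(H>18)&(H<32)&(S>140)&(V>80),(.3,.6,-.2,-.05)),('blue',(H>100)&(H<118)&(S>150),(.3,.62,.08,.42)),('brass',(H>10)&(H<24)&(S>90),(.4,.55,.13,.28))]:
        X=cloud(m,d,c); X=X[(X[:,0]>box[0])&(X[:,0]<box[1])&(X[:,1]>box[2])&(X[:,1]<box[3])]
        if len(X)<20: print(c,n,len(X));continue
        md=np.median(X,0); r=cv2.minAreaRect((X[:,:2]*1000).astype(np.float32))
        q=np.percentile(X[:,2],[5,50,95]).round(4)
        vx,vy,x0,y0=cv2.fitLine(X[:,:2].astype(np.float32),cv2.DIST_HUBER,0,.001,.001).ravel()
        print(c,n,len(X),'mean',X.mean(0).round(4),'z',q,'rect',np.round(r[0]),np.round(r[1]),round(r[2],1),'line yaw',np.degrees(np.arctan2(vy,vx)).round(2))
    snap(c);
```

```text
top red 402 mean [0.4814 0.3279 0.0457] z [0.0434 0.0457 0.048 ] rect [481. 329.] [109.  21.] 82.8 line yaw 82.63
top yel 396 mean [ 0.4663 -0.1286  0.1238] z [0.1211 0.1238 0.1262] rect [ 468. -129.] [183.   9.] 3.0 line yaw 3.08
top blue 4772 mean [0.471  0.2755 0.0041] z [0.0015 0.004  0.0065] rect [470. 252.] [289. 177.] 80.6 line yaw 69.01
top brass 468 mean [0.4663 0.2183 0.0257] z [0.0231 0.0258 0.0283] rect [464. 220.] [82. 86.] 82.6 line yaw -46.24
scene red 663 mean [0.4895 0.3266 0.0375] z [0.0215 0.0415 0.0463] rect [485. 328.] [106.  25.] 82.8 line yaw 81.7
scene yel 240 mean [ 0.4611 -0.1311  0.1189] z [0.0782 0.1236 0.1258] rect [ 464. -130.] [181.  33.] 11.5 line yaw 4.1
scene blue 3085 mean [0.5087 0.279  0.0031] z [0.0007 0.0031 0.0053] rect [473. 251.] [288. 182.] 80.8 line yaw 81.25
scene brass 497 mean [0.4708 0.2179 0.023 ] z [0.0136 0.0244 0.0272] rect [467. 219.] [80. 88.] 84.0 line yaw -45.39
```

```bash
cat >> h.py <<'E'
def pose():
    o=get_obs(); return np.array(o['ee_pos']),Ro.from_euler('xyz',o['tcp_rot'],degrees=True)
def tool(yaw,lean):  # yaw of pan x; lean back deg
    a=np.radians(yaw); X=np.array([np.cos(a),np.sin(a),0]); Z=np.array([0,0,1.]); Y=np.cross(Z,X); L=np.radians(lean)
    z=X*np.sin(L)-Z*np.cos(L); return Ro.from_matrix(np.c_[np.cross(Y,z),Y,z])
def plan(p1,R1,n,claw=100,ease=True,start=None,fn=None):
    p0,R0=start or pose(); rv=(R0.inv()*R1).as_rotvec(); rows=[]; p,R=p0,R0
    for i in range(1,n+1):
        s=i/n; s=s*s*(3-2*s) if ease else s
        pt=p0+(p1-p0)*s; Rt=R0*Ro.from_rotvec(rv*s)
        if fn: pt,Rt=fn(s)
        t=(R.inv()*Rt).as_rotvec(degrees=True).round(1); d=R.inv().apply(pt-p).round(4)
        rows.append([(t+0).tolist(),(d+0).tolist(),claw]); p=p+R.apply(d); R=R*Ro.from_rotvec(t,degrees=True)
    for k in range(0,n,12): print(str(rows[k:k+12]).replace(' ',''))
    return p,R
GRIP=np.array([.4815,.3275,.033]); YAW=-97.3; LEAN=25
E
python3 - <<'E'
from h import *
R=tool(YAW,LEAN); g=GRIP+.0187*R.apply([0,0,1]); print(g,R.as_euler('xyz',degrees=True))
pre=g-.10*R.apply([0,0,1])
print('pre',pre)
plan(pre,R,24,ease=False)
E
```

```text
[0.48049581 0.3196611  0.01605204] [180.   25.   82.7]
pre [0.4858658  0.36158037 0.10668282]
[[[-0.6,-0.9,-2.6],[0.0242,-0.03,0.0052],100],[[-0.5,-1.0,-2.5],[0.0257,-0.0288,0.0045],100],[[-0.6,-0.9,-2.6],[0.0269,-0.0278,0.0038],100],[[-0.6,-0.9,-2.5],[0.0283,-0.0266,0.003],100],[[-0.5,-1.0,-2.6],[0.0294,-0.0253,0.0024],100],[[-0.6,-0.9,-2.5],[0.0305,-0.024,0.0016],100],[[-0.6,-1.0,-2.6],[0.0316,-0.0226,0.0009],100],[[-0.5,-0.9,-2.5],[0.0326,-0.0212,0.0],100],[[-0.6,-0.9,-2.6],[0.0335,-0.0197,-0.0006],100],[[-0.6,-1.0,-2.5],[0.0344,-0.0182,-0.0013],100],[[-0.5,-0.9,-2.6],[0.0351,-0.0167,-0.0022],100],[[-0.6,-0.9,-2.5],[0.0357,-0.015,-0.0028],100]]
[[[-0.5,-1.0,-2.6],[0.0363,-0.0134,-0.0035],100],[[-0.6,-0.9,-2.5],[0.0368,-0.0118,-0.0043],100],[[-0.6,-0.9,-2.6],[0.0373,-0.01,-0.005],100],[[-0.5,-1.0,-2.5],[0.0375,-0.0083,-0.0057],100],[[-0.6,-0.9,-2.6],[0.0378,-0.0066,-0.0064],100],[[-0.6,-1.0,-2.5],[0.0379,-0.0049,-0.0071],100],[[-0.5,-0.9,-2.6],[0.038,-0.0031,-0.0077],100],[[-0.6,-0.9,-2.5],[0.038,-0.0013,-0.0084],100],[[-0.6,-1.0,-2.6],[0.0378,0.0005,-0.0089],100],[[-0.5,-0.9,-2.5],[0.0376,0.0022,-0.0097],100],[[-0.6,-0.9,-2.6],[0.0373,0.004,-0.0101],100],[[-0.6,-1.0,-2.5],[0.037,0.0058,-0.0107],100]]
```

Call:
{"fn": "servo_tool", "kwargs": {
  "moves": [
    [[-0.6,-0.9,-2.6],[0.024,-0.03,0.004],100],
    [[-0.5,-1.0,-2.5],[0.0257,-0.0288,0.003],100],
    [[-0.6,-0.9,-2.6],[0.0269,-0.0278,0.003],100],
    [[-0.6,-0.9,-2.5],[0.0283,-0.0266,0.003],100],
    [[-0.5,-1.0,-2.6],[0.0294,-0.0253,0.002],100],
    [[-0.6,-0.9,-2.5],[0.0305,-0.024,0.0016],100],
    [[-0.6,-1.0,-2.6],[0.0316,-0.0226,0.001],100],
    [[-0.5,-0.9,-2.5],[0.0326,-0.0212,0.0],100],
    [[-0.6,-0.9,-2.6],[0.0335,-0.0197,-0.0006],100],
    [[-0.6,-1.0,-2.5],[0.0344,-0.0182,-0.0013],100],
    [[-0.5,-0.9,-2.6],[0.0351,-0.0167,-0.0022],100],
    [[-0.6,-0.9,-2.5],[0.0357,-0.015,-0.0028],100]
  ]
}}

```text
time: 2.7
ee_pos: [0.3391, -0.0753, 0.1729]
tcp_rot: [176.3, 12.4, 50.9]
wrist_force: [1.4, -1.2, 0.1]
opening: 0.0852
grasp_force: 0.0
```

Call:
{"fn": "servo_tool", "kwargs": {
  "moves": [
    [[-0.5,-1.0,-2.6],[0.0363,-0.0134,-0.0035],100],
    [[-0.6,-0.9,-2.5],[0.0368,-0.0118,-0.0043],100],
    [[-0.6,-0.9,-2.6],[0.0373,-0.01,-0.005],100],
    [[-0.5,-1.0,-2.5],[0.0375,-0.0083,-0.0057],100],
    [[-0.6,-0.9,-2.6],[0.0378,-0.0066,-0.0064],100],
    [[-0.6,-1.0,-2.5],[0.0379,-0.0049,-0.0071],100],
    [[-0.5,-0.9,-2.6],[0.038,-0.0031,-0.0077],100],
    [[-0.6,-0.9,-2.5],[0.038,-0.0013,-0.0084],100],
    [[-0.6,-1.0,-2.6],[0.0378,0.0005,-0.0089],100],
    [[-0.5,-0.9,-2.5],[0.0376,0.0022,-0.0097],100],
    [[-0.6,-0.9,-2.6],[0.0373,0.004,-0.0101],100],
    [[-0.6,-1.0,-2.5],[0.037,0.0058,-0.0107],100]
  ]
}}

```text
time: 3.9
ee_pos: [0.486, 0.3632, 0.11]
tcp_rot: [180.0, 25.1, 82.8]
wrist_force: [0.1, -0.4, 0.4]
opening: 0.0856
grasp_force: 0.0
```

Run:
```python
from h import *
R=tool(YAW,LEAN); g=GRIP+.0187*R.apply([0,0,1])
o=get_obs();print(o['time'],o['q'].round(1),o['ee_pos'],o['tcp_rot'],o['wrist_force'],o['torque'])
snap('wrist','w1.png')
plan(g,R,6)
```

```text
3.9 [ 43.9  32.4  27.2 104.8 -15.4 143.9] [0.486034   0.36316987 0.1100023 ] [179.96494972  25.05053737  82.78796187] [ 0.06562806 -0.35839345  0.41747209] [ 0.36562095 -0.1008187   0.01658196]
[[[0.0,0.0,0.0],[-0.0004,0.0,0.0075],100],[[0.0,0.1,0.1],[-0.0011,0.0001,0.0187],100],[[0.0,0.0,0.1],[-0.0014,0.0,0.0242],100],[[0.0,0.1,0.1],[-0.0015,0.0001,0.0243],100],[[0.0,0.0,0.1],[-0.0011,0.0001,0.0187],100],[[0.0,0.0,0.0],[-0.0005,0.0,0.0075],100]]
```

View pics/w1.png

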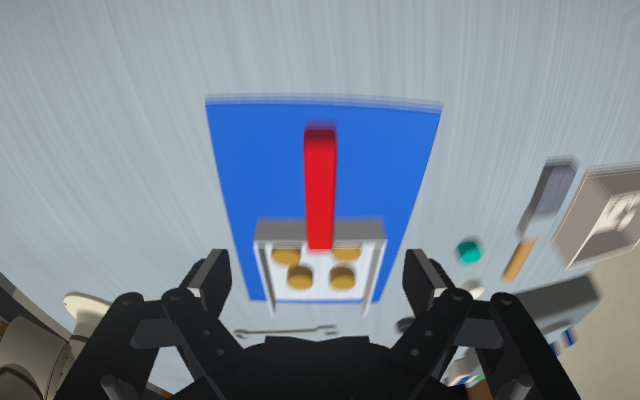

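The wrist view shows the handle centred between the open fingers at about (320,190), with the four caps behind it. I'll descend and grip.

Call:
{"fn": "servo_tool", "kwargs": {
  "moves": [
    [[0,0,0],[0,0,0.008],100],
    [[0,0,0],[-0.001,0,0.019],100],
    [[0,0,0.1],[-0.002,0,0.024],100],
    [[0,0,0.1],[-0.002,0,0.024],100],
    [[0,0,0],[-0.001,0,0.019],100],
    [[0,0,0],[0,0,0.007],100],
    [[0,0,0],[0,0,0],100],
    [[0,0,0],[0,0,0],50],
    [[0,0,0],[0,0,0],30],
    [[0,0,0],[0,0,0],0],
    [[0,0,0],[0,0,0],0],
    [[0,0,0],[0,0,0],0]
  ],
  "force": 100
}}

```text
time: 5.15
ee_pos: [0.4799, 0.3141, 0.022]
tcp_rot: [179.8, 25.0, 82.5]
wrist_force: [0.3, 0.2, 4.6]
opening: 0.0204
grasp_force: 97.6
```

Call:
{"fn": "servo_tool", "kwargs": {
  "moves": [
    [[0,0,0],[0,0,0],0],
    [[0,0,0],[0,0,0],0],
    [[0,0,0],[0,0,0],0]
  ],
  "force": 115
}}

```text
time: 5.45
ee_pos: [0.4799, 0.3141, 0.022]
tcp_rot: [179.8, 25.0, 82.4]
wrist_force: [-0.2, 1.1, 5.0]
opening: 0.0199
grasp_force: 112.5
```

Run:
```python
from h import *
o=get_obs();print(o['time'],o['q'].round(1),o['ee_pos'],o['tcp_rot'],o['wrist_force'],o['torque'])
p,R=pose()
g=p-.0187*R.apply([0,0,1]); print('grasp pt',g)
# lift 30 straight
plan(p+[0,0,.04],R,6,claw=0)
```

```text
5.45 [ 41.2  28.1  11.5  92.6 -16.3 141.5] [0.47988029 0.31407772 0.02198077] [179.8192678   24.98968728  82.44343469] [-0.18379123  1.07361756  4.99391612] [ 0.0882731  -0.02060642  0.02021396]
grasp pt [0.48086068 0.32191674 0.03893006]
[[[0.0,0.0,0.0],[-0.0013,0.0,-0.0027],0],[[0.0,0.0,0.0],[-0.0031,0.0,-0.0067],0],[[0.0,0.0,0.0],[-0.004,0.0001,-0.0087],0],[[0.0,0.0,0.0],[-0.0041,0.0,-0.0088],0],[[0.0,0.0,0.0],[-0.0031,0.0,-0.0067],0],[[0.0,0.0,0.0],[-0.0013,0.0,-0.0027],0]]
```

Call:
{"fn": "servo_tool", "kwargs": {
  "moves": [
    [[0,0,0],[-0.001,0,-0.003],0],
    [[0,0,0],[-0.003,0,-0.007],0],
    [[0,0,0],[-0.004,0,-0.009],0],
    [[0,0,0],[-0.004,0,-0.009],0],
    [[0,0,0],[-0.003,0,-0.007],0],
    [[0,0,0],[-0.001,0,-0.003],0],
    [[0,0,0],[0,0,0],0],
    [[0,0,0],[0,0,0],0]
  ]
}}

```text
time: 6.25
ee_pos: [0.4797, 0.3154, 0.0624]
tcp_rot: [179.9, 25.0, 82.5]
wrist_force: [0.5, 0.2, -2.3]
opening: 0.0203
grasp_force: 112.5
```

Run:
```python
from h import *
o=get_obs();print(o['time'],o['q'].round(1),o['ee_pos'],o['tcp_rot'],o['wrist_force'],o['torque'],o['opening'],o['grasp_force'])
p,d=snap('scene','s1.png')
for n in ('pan','pan_grip','pan_edge'):
    print(n,[(round(x['score'],2),w(x['xyz'],'scene').round(3)) for x in mark_of(n,'scene')[:2]])
cv2.imwrite('pics/s1c.png',cv2.resize(p[120:240,300:500,::-1],None,fx=3.5,fy=3.5))
```

```text
6.25 [ 41.3  27.2  14.8  96.8 -16.3 141.6] [0.4797006  0.31541227 0.06241007] [179.87413564  25.02816801  82.45626141] [ 0.49531305  0.21277575 -2.34045194] [ 0.95293153 -0.1283215  -0.07171128] 0.02029320385416223 112.49178528785706
pan [(0.73, array([0.465, 0.2  , 0.042]))]
pan_grip [(0.71, array([0.477, 0.325, 0.069])), (0.51, array([ 0.468, -0.128,  0.114]))]
pan_edge [(0.74, array([0.455, 0.125, 0.043]))]
```

View pics/s1c.png

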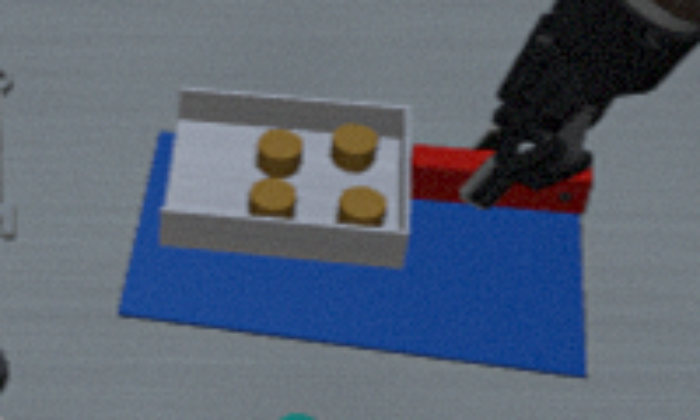

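The crop shows the pan level above the mat, with all four caps at (280,150), (355,145), (272,200) and (362,205) and the handle gripped. Next I carry it to a hover above the bar.

```bash
cat >> h.py <<'E'
BAR=np.array([.467,-.129]); HY=-86.9; XC=.067; TX,TZ=-.1155,.018   # bar axis xy, hopper yaw, pan x over bar, tcp in pan
def panpose(theta,zaxis,r=.005,pitch0=0.): # tcp pose with pan tipped theta about the bar axis at height zaxis
    a=np.radians(HY); X=np.array([np.cos(a),np.sin(a),0]); t=np.radians(theta)
    x=X*np.cos(t)-np.array([0,0,np.sin(t)]); z=X*np.sin(t)+np.array([0,0,np.cos(t)])
    p=np.r_[BAR,zaxis]+x*(TX-XC)+z*(TZ+r)
    return p,tool(HY,LEAN-theta)
E
python3 - <<'E'
from h import *
p,R=panpose(0,.150); print(p,R.as_euler('xyz',degrees=True))
plan(p,R,24,claw=0)
E
```

```text
[0.45713062 0.05323294 0.173     ] [180.   25.   93.1]
[[[0.0,0.0,0.0],[-0.0014,0.0001,0.0001],0],[[-0.1,0.0,-0.2],[-0.0042,0.0001,0.0001],0],[[-0.1,0.0,-0.2],[-0.0066,0.0003,0.0003],0],[[-0.1,0.0,-0.3],[-0.0089,0.0003,0.0003],0],[[-0.2,0.0,-0.4],[-0.0109,0.0003,0.0004],0],[[-0.2,0.0,-0.4],[-0.0125,0.0003,0.0005],0],[[-0.2,0.0,-0.5],[-0.0141,0.0002,0.0006],0],[[-0.2,0.0,-0.5],[-0.0153,0.0001,0.0006],0],[[-0.3,0.0,-0.6],[-0.0163,0.0,0.0006],0],[[-0.3,0.0,-0.5],[-0.017,-0.0002,0.0006],0],[[-0.2,0.0,-0.6],[-0.0176,-0.0004,0.0007],0],[[-0.3,0.0,-0.6],[-0.0178,-0.0006,0.0007],0]]
[[[-0.3,0.0,-0.6],[-0.0177,-0.0007,0.0007],0],[[-0.2,0.0,-0.6],[-0.0175,-0.001,0.0007],0],[[-0.3,0.0,-0.6],[-0.017,-0.0011,0.0006],0],[[-0.3,0.0,-0.5],[-0.0163,-0.0012,0.0006],0],[[-0.2,0.0,-0.6],[-0.0152,-0.0013,0.0006],0],[[-0.2,0.0,-0.4],[-0.014,-0.0013,0.0005],0],[[-0.2,0.1,-0.5],[-0.0126,-0.0013,0.0005],0],[[-0.2,0.0,-0.3],[-0.0108,-0.0012,0.0003],0],[[-0.1,0.0,-0.3],[-0.0088,-0.001,0.0003],0],[[-0.1,0.0,-0.3],[-0.0066,-0.0008,0.0003],0],[[-0.1,0.0,-0.1],[-0.0041,-0.0005,0.0001],0],[[0.0,0.0,0.0],[-0.0014,-0.0002,0.0],0]]
```

Call:
{"fn": "servo_tool", "kwargs": {
  "moves": [
    [[0,0,0],[-0.0014,0,0],0],
    [[-0.1,0,-0.2],[-0.0042,0,0],0],
    [[-0.1,0,-0.2],[-0.0066,0.0003,0.0003],0],
    [[-0.1,0,-0.3],[-0.0089,0.0003,0.0003],0],
    [[-0.2,0,-0.4],[-0.0109,0.0003,0.0004],0],
    [[-0.2,0,-0.4],[-0.0125,0.0003,0.0005],0],
    [[-0.2,0,-0.5],[-0.0141,0.0002,0.0006],0],
    [[-0.2,0,-0.5],[-0.0153,0,0.0006],0],
    [[-0.3,0,-0.6],[-0.0163,0,0.0006],0],
    [[-0.3,0,-0.5],[-0.017,-0.0002,0.0006],0],
    [[-0.2,0,-0.6],[-0.0176,-0.0004,0.0007],0],
    [[-0.3,0,-0.6],[-0.0178,-0.0006,0.0007],0]
  ]
}}

```text
time: 7.65
ee_pos: [0.4679, 0.183, 0.1189]
tcp_rot: [179.9, 25.0, 87.8]
wrist_force: [0.3, -0.4, -3.0]
opening: 0.0204
grasp_force: 112.6
```

Call:
{"fn": "servo_tool", "kwargs": {
  "moves": [
    [[-0.3,0,-0.6],[-0.0177,-0.0007,0.0007],0],
    [[-0.2,0,-0.6],[-0.0175,-0.001,0.0007],0],
    [[-0.3,0,-0.6],[-0.017,-0.0011,0.0006],0],
    [[-0.3,0,-0.5],[-0.0163,-0.0012,0.0006],0],
    [[-0.2,0,-0.6],[-0.0152,-0.0013,0.0006],0],
    [[-0.2,0,-0.4],[-0.014,-0.0013,0.0005],0],
    [[-0.2,0.1,-0.5],[-0.0126,-0.0013,0.0005],0],
    [[-0.2,0,-0.3],[-0.0108,-0.0012,0.0003],0],
    [[-0.1,0,-0.3],[-0.0088,-0.001,0.0003],0],
    [[-0.1,0,-0.3],[-0.0066,-0.0008,0.0003],0],
    [[-0.1,0,-0.1],[-0.0041,-0.0005,0],0],
    [[0,0,0],[-0.0014,-0.0002,0],0]
  ]
}}

```text
time: 8.85
ee_pos: [0.4569, 0.0532, 0.1737]
tcp_rot: [179.9, 24.9, 93.0]
wrist_force: [-0.1, 0.6, -3.0]
opening: 0.0205
grasp_force: 112.7
```

Call:
{"fn": "servo_tool", "kwargs": {
  "moves": [
    [[0,0,0],[0,0,0],0],
    [[0,0,0],[0,0,0],0],
    [[0,0,0],[0,0,0],0]
  ]
}}

```text
time: 9.15
ee_pos: [0.4569, 0.0537, 0.1733]
tcp_rot: [180.0, 24.9, 93.1]
wrist_force: [-0.9, 1.1, -3.1]
opening: 0.0199
grasp_force: 112.7
```

```bash
cat >> h.py <<'E'
def show():
    F=[];T=[]
    o=get_obs(); p,R=pose()
    Y=R.apply([0,1,0])
    print('t',o['time'],'p',o['ee_pos'].round(4),'rpy',o['tcp_rot'].round(2),'F',o['wrist_force'].round(2),'T',o['torque'].round(3),'Ty',round(float(Y@o['torque']),3),'open',round(o['opening'],4),'q',o['q'].round(0))
E
python3 - <<'E'
from h import *
show()
for c in ('scene','top'):
    p,d=snap(c,c+'2.png')
    for n in ('pan','pan_grip','pan_edge','bar_top'):
        print(c,n,[(round(x['score'],2),w(x['xyz'],c).round(3)) for x in mark_of(n,c)[:2]])
show()
a=cv2.imread('pics/scene2.png')[90:240,130:360]; b=cv2.imread('pics/top2.png')[150:300,290:520]
cv2.imwrite('pics/c2.png',cv2.resize(np.vstack([a,b]),None,fx=2,fy=2))
E
```

```text
t 9.15 p [0.4569 0.0537 0.1733] rpy [179.97  24.94  93.07] F [-0.92  1.11 -3.1 ] T [0.893 0.058 0.045] Ty 0.894 open 0.0199 q [ 21.  -2.  -7.  94. -24. 110.]
scene pan [(0.77, array([ 0.464, -0.059,  0.15 ]))]
scene pan_grip [(0.95, array([0.454, 0.062, 0.182]))]
scene pan_edge [(0.71, array([ 0.468, -0.132,  0.152]))]
scene bar_top [(0.72, array([ 0.468, -0.13 ,  0.115]))]
top pan [(0.6, array([ 0.464, -0.059,  0.15 ]))]
top pan_grip [(0.8, array([0.454, 0.069, 0.184]))]
top pan_edge [(0.83, array([ 0.467, -0.131,  0.15 ]))]
top bar_top [(0.69, array([ 0.466, -0.131,  0.115])), (0.48, array([ 0.468, -0.137,  0.153]))]
t 9.65 p [0.4569 0.0535 0.1736] rpy [179.94  24.94  93.04] F [-0.3   0.14 -3.63] T [0.942 0.051 0.036] Ty 0.943 open 0.02 q [ 21.  -2.  -7.  94. -24. 110.]
```

View pics/c2.png

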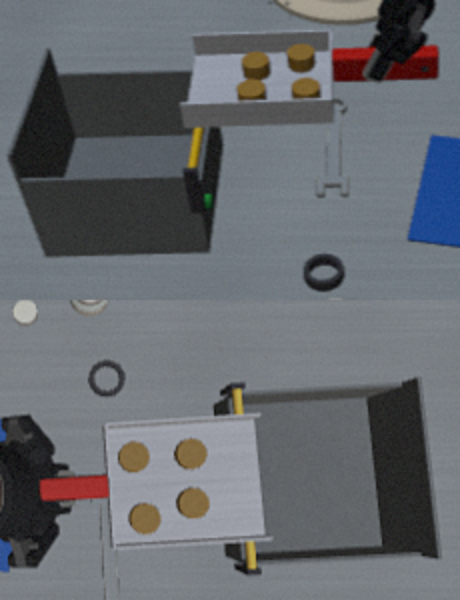

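The scene crop shows the pan level over the bar, with its front edge just past the yellow bar and four caps aboard. The overhang is about 4 mm. I'll go 4 mm further and descend most of the way.

Call:
{"fn": "servo_tool", "kwargs": {
  "moves": [
    [[0,0,0],[-0.0018,0,0.0009],0],
    [[0,0,0],[-0.0018,0,0.0009],0],
    [[0,0,0],[0.0013,0,0.0027],0],
    [[0,0,0],[0.0013,0,0.0027],0],
    [[0,0,0],[0.0013,0,0.0027],0],
    [[0,0,0],[0.0013,0,0.0027],0],
    [[0,0,0],[0.0013,0,0.0027],0],
    [[0,0,0],[0.0013,0,0.0027],0],
    [[0,0,0],[0.0013,0,0.0027],0],
    [[0,0,0],[0,0,0],0],
    [[0,0,0],[0,0,0],0],
    [[0,0,0],[0,0,0],0]
  ]
}}

```text
time: 10.85
ee_pos: [0.4572, 0.0498, 0.1526]
tcp_rot: [179.9, 24.9, 93.0]
wrist_force: [0.3, -0.6, -3.7]
opening: 0.0199
grasp_force: 112.7
```

```bash
cat >> h.py <<'E'
def ft(n=4):
    F=[];T=[]
    for i in range(n):
        o=get_obs(); _,R=pose(); F.append(o['wrist_force']); T.append(R.apply([0,1,0])@o['torque'])
        if i<n-1: camera('wrist')
    print('F',np.mean(F,0).round(2),'Ty',np.mean(T).round(4),'+-',np.std(T).round(4)); show()
E
python3 -c "from h import *; ft()"
```

```text
F [-0.03 -0.39 -3.33] Ty 0.9237 +- 0.0159
t 11.0 p [0.4572 0.0498 0.1526] rpy [179.93  24.94  93.04] F [ 0.2  -0.27 -2.66] T [ 0.945  0.045 -0.017] Ty 0.946 open 0.0201 q [ 21.  -2.  -9.  91. -24. 109.]
```

Call:
{"fn": "servo_tool", "kwargs": {
  "moves": [
    [[0,0,0],[0.0008,0,0.0018],0],
    [[0,0,0],[0.0008,0,0.0018],0],
    [[0,0,0],[0.0008,0,0.0018],0],
    [[0,0,0],[0.0008,0,0.0018],0],
    [[0,0,0],[0,0,0],0],
    [[0,0,0],[0,0,0],0]
  ]
}}

```text
time: 11.6
ee_pos: [0.4571, 0.0496, 0.1446]
tcp_rot: [179.9, 24.9, 93.0]
wrist_force: [0.3, 0.4, -3.0]
opening: 0.02
grasp_force: 112.6
```

Call:
{"fn": "servo_tool", "kwargs": {
  "moves": [
    [[0,0,0],[0.0008,0,0.0018],0],
    [[0,0,0],[0,0,0],0],
    [[0,0,0],[0,0,0],0]
  ]
}}

```text
time: 11.9
ee_pos: [0.4573, 0.0496, 0.1428]
tcp_rot: [179.9, 24.9, 93.0]
wrist_force: [-0.7, 0.7, -1.4]
opening: 0.0201
grasp_force: 112.7
```

Call:
{"fn": "servo_tool", "kwargs": {
  "moves": [
    [[0,0,0],[0.0008,0,0.0018],0],
    [[0,0,0],[0,0,0],0],
    [[0,0,0],[0,0,0],0]
  ]
}}

```text
time: 12.2
ee_pos: [0.4572, 0.0496, 0.1407]
tcp_rot: [179.9, 24.9, 93.0]
wrist_force: [1.0, -0.3, -1.1]
opening: 0.02
grasp_force: 112.8
```

```bash
python3 -c "from h import *; ft(3)"
```

```text
F [ 0.14 -0.21 -1.13] Ty 0.5305 +- 0.0106
t 12.3 p [0.4572 0.0495 0.1407] rpy [179.93  24.94  93.04] F [ 0.43 -0.05 -0.91] T [ 0.547 -0.087  0.094] Ty 0.542 open 0.0203 q [ 21.  -2. -11.  90. -24. 109.]
```

Call:
{"fn": "servo_tool", "kwargs": {
  "moves": [
    [[0,0,0],[0.0007,0,0.0015],0],
    [[0,0,0],[0.0007,0,0.0015],0],
    [[0,0,0],[0.0006,0,0.0014],0],
    [[0,0,0],[0,0,0],0],
    [[0,0,0],[0,0,0],0],
    [[0,0,0],[0,0,0],0]
  ]
}}

```text
time: 12.9
ee_pos: [0.4572, 0.0495, 0.1359]
tcp_rot: [179.9, 24.9, 93.0]
wrist_force: [0.1, 0.8, -0.1]
opening: 0.0202
grasp_force: 112.9
```

Run:
```python
from h import *
ft(4)
for c in ('scene',):
    p,d=snap(c,'s3.png')
    for n in ('pan','pan_edge','pan_grip'):
        print(c,n,[(round(x['score'],2),w(x['xyz'],c).round(3)) for x in mark_of(n,c)[:2]])
```

```text
F [ 0.35  0.41 -0.19] Ty 0.3625 +- 0.0364
t 13.05 p [0.4572 0.0495 0.1359] rpy [179.94  24.94  93.04] F [ 0.18  0.68 -0.6 ] T [ 0.383 -0.046  0.071] Ty 0.38 open 0.0199 q [ 21.  -2. -11.  89. -24. 109.]
scene pan [(0.78, array([ 0.463, -0.068,  0.115]))]
scene pan_edge [(0.97, array([ 0.466, -0.14 ,  0.115])), (0.59, array([0.456, 0.056, 0.143]))]
scene pan_grip [(0.86, array([0.455, 0.057, 0.143])), (0.47, array([ 0.465, -0.068,  0.118]))]
```

```bash
cat >> h.py <<'E'
AX=np.array([.467,-.129,.1129])
def tip(th,n,ax=AX,dz=0.,ease=True): # further tip by th about bar axis
    p0,R0=pose(); Y=tool(HY,0).apply([0,1,0]); 
    def f(s):
        q=Ro.from_rotvec(Y*np.radians(th*s)); return ax+q.apply(p0-ax)+[0,0,dz*s], q*R0
    return plan(None or p0,R0,n,claw=0,fn=f,ease=ease)
E
python3 - <<'E'
from h import *
p,R=tip(22,12); print(p,R.as_euler('xyz',degrees=True))
E
```

```text
[[[0.0,0.4,0.0],[-0.0007,0.0,-0.0011],0],[[0.0,1.2,0.0],[-0.0021,0.0,-0.0032],0],[[0.0,1.8,0.0],[-0.0031,0.0,-0.0048],0],[[0.0,2.3,0.0],[-0.0039,0.0,-0.0059],0],[[0.0,2.6,0.0],[-0.0045,0.0,-0.0068],0],[[0.0,2.7,0.0],[-0.0047,0.0,-0.0071],0],[[0.0,2.7,0.0],[-0.0048,0.0,-0.0071],0],[[0.0,2.6,0.0],[-0.0044,0.0001,-0.0068],0],[[0.0,2.3,0.0],[-0.004,0.0,-0.0059],0],[[0.0,1.8,0.0],[-0.0031,0.0,-0.0048],0],[[0.0,1.2,0.0],[-0.002,0.0,-0.0031],0],[[0.0,0.4,0.0],[-0.0007,0.0,-0.0012],0]]
[0.45838189 0.02795138 0.20115144] [179.94430239   2.94191213  93.06379775]
```

Call:
{"fn": "servo_tool", "kwargs": {
  "moves": [
    [[0,0.4,0],[-0.0007,0,-0.0011],0],
    [[0,0.9,0],[-0.0016,0,-0.0024],0],
    [[0,0.9,0],[-0.0016,0,-0.0023],0],
    [[0,0.9,0],[-0.0016,0,-0.0024],0],
    [[0,0.9,0],[-0.0016,0,-0.0024],0],
    [[0,0.9,0],[-0.0016,0,-0.0023],0],
    [[0,0.9,0],[-0.0015,0,-0.0024],0],
    [[0,0.9,0],[-0.0016,0,-0.0024],0],
    [[0,0.9,0],[-0.0016,0,-0.0023],0],
    [[0,0.9,0],[-0.0015,0,-0.0024],0],
    [[0,0.4,0],[-0.0007,0,-0.0011],0],
    [[0,0,0],[0,0,0],0]
  ]
}}

```text
time: 14.45
ee_pos: [0.4576, 0.0432, 0.1636]
tcp_rot: [179.9, 16.0, 93.0]
wrist_force: [0.2, 0.5, 0.1]
opening: 0.0202
grasp_force: 112.9
```

Run:
```python
from h import *
ft(6)
p,R=tip(11,12)
```

```text
F [ 0.68  0.06 -0.3 ] Ty 0.111 +- 0.1001
t 14.7 p [0.4575 0.0433 0.1632] rpy [179.96  16.07  93.07] F [ 0.1  -0.89 -0.19] T [ 0.027 -0.197  0.024] Ty 0.016 open 0.02 q [ 15.  -6.  -9.  90. -16. 102.]
[[[0.0,0.2,0.0],[-0.0004,0.0,-0.0006],0],[[0.0,0.6,0.0],[-0.001,0.0,-0.0016],0],[[0.0,0.9,0.0],[-0.0015,0.0,-0.0023],0],[[0.0,1.2,0.0],[-0.0019,0.0,-0.003],0],[[0.0,1.2,0.0],[-0.0022,0.0,-0.0034],0],[[0.0,1.4,0.0],[-0.0024,0.0,-0.0036],0],[[0.0,1.4,0.0],[-0.0023,0.0,-0.0036],0],[[0.0,1.2,0.0],[-0.0022,0.0,-0.0034],0],[[0.0,1.2,0.0],[-0.0019,0.0,-0.0029],0],[[0.0,0.9,0.0],[-0.0015,0.0,-0.0024],0],[[0.0,0.6,0.0],[-0.0011,0.0,-0.0016],0],[[0.0,0.2,0.0],[-0.0003,0.0,-0.0006],0]]
```

Call:
{"fn": "servo_tool", "kwargs": {
  "moves": [
    [[0,0.4,0],[-0.0007,0,-0.0011],0],
    [[0,0.9,0],[-0.0016,0,-0.0024],0],
    [[0,1.2,0],[-0.0021,0,-0.0032],0],
    [[0,1.2,0],[-0.0021,0,-0.0031],0],
    [[0,1.2,0],[-0.0021,0,-0.0032],0],
    [[0,1.2,0],[-0.0021,0,-0.0031],0],
    [[0,1.2,0],[-0.0021,0,-0.0032],0],
    [[0,1.2,0],[-0.0021,0,-0.0031],0],
    [[0,1.2,0],[-0.0021,0,-0.0032],0],
    [[0,0.9,0],[-0.0016,0,-0.0024],0],
    [[0,0.4,0],[-0.0007,0,-0.0011],0],
    [[0,0,0],[0,0,0],0]
  ]
}}

```text
time: 15.9
ee_pos: [0.4582, 0.0298, 0.1957]
tcp_rot: [179.9, 5.0, 93.0]
wrist_force: [0.9, 0.2, -0.1]
opening: 0.0205
grasp_force: 112.8
```

Run:
```python
from h import *
ft(8)
p,R=tip(11,12)
```

```text
F [ 0.7  -0.86 -0.38] Ty -0.3088 +- 0.1369
t 16.25 p [0.4582 0.0301 0.1954] rpy [179.96   5.06  93.08] F [ 1.25 -1.35 -1.67] T [-0.435 -0.178  0.026] Ty -0.444 open 0.0201 q [ 7. -8. -7. 92. -5. 94.]
[[[0.0,0.2,0.0],[-0.0004,0.0,-0.0006],0],[[0.0,0.6,0.0],[-0.001,0.0,-0.0015],0],[[0.0,0.9,0.0],[-0.0015,0.0,-0.0024],0],[[0.0,1.2,0.0],[-0.002,0.0,-0.003],0],[[0.0,1.2,0.0],[-0.0021,0.0,-0.0034],0],[[0.0,1.4,0.0],[-0.0024,0.0,-0.0035],0],[[0.0,1.4,0.0],[-0.0023,0.0,-0.0036],0],[[0.0,1.2,0.0],[-0.0022,0.0,-0.0034],0],[[0.0,1.2,0.0],[-0.0019,0.0,-0.003],0],[[0.0,0.9,0.0],[-0.0016,0.0,-0.0023],0],[[0.0,0.6,0.0],[-0.001,0.0,-0.0016],0],[[0.0,0.2,0.0],[-0.0004,0.0,-0.0006],0]]
```

Call:
{"fn": "servo_tool", "kwargs": {
  "moves": [
    [[0,0.4,0],[-0.0007,0,-0.0011],0],
    [[0,0.9,0],[-0.0016,0,-0.0024],0],
    [[0,1.0,0],[-0.0017,0,-0.0026],0],
    [[0,1.0,0],[-0.0018,0,-0.0026],0],
    [[0,1.0,0],[-0.0017,0,-0.0026],0],
    [[0,1.0,0],[-0.0018,0,-0.0026],0],
    [[0,1.0,0],[-0.0017,0,-0.0026],0],
    [[0,1.0,0],[-0.0018,0,-0.0026],0],
    [[0,1.0,0],[-0.0017,0,-0.0026],0],
    [[0,0.9,0],[-0.0016,0,-0.0024],0],
    [[0,0.4,0],[-0.0007,0,-0.0011],0],
    [[0,0,0],[0,0,0],0]
  ]
}}

```text
time: 17.45
ee_pos: [0.4591, 0.0133, 0.221]
tcp_rot: [179.9, -4.6, 93.0]
wrist_force: [-0.3, -0.2, -0.9]
opening: 0.0205
grasp_force: 112.8
```

Run:
```python
from h import *
ft(8)
p,d=snap('top','t4.png'); 
print([(round(x['score'],2),w(x['xyz'],'top').round(3)) for x in mark_of('cap0_center','top')[:8]])
p2,d=snap('scene','s4.png')
for n in ('pan','pan_edge','pan_grip'):
    print(n,[(round(x['score'],2),w(x['xyz'],'scene').round(3)) for x in mark_of(n,'scene')[:2]])
cv2.imwrite('pics/c4.png',cv2.resize(np.vstack([p2[90:240,130:360,::-1],p[150:300,290:520,::-1]]),None,fx=2,fy=2))
p,R=tip(5,6)
```

```text
F [ 0.35 -1.   -0.6 ] Ty -0.5294 +- 0.1177
t 17.8 p [0.459  0.0136 0.2209] rpy [179.95  -4.54  93.08] F [ 1.   -1.26 -0.19] T [-0.649 -0.165  0.02 ] Ty -0.657 open 0.02 q [-1. -7. -3. 94.  5. 86.]
[(0.43, array([ 0.689,  0.027, -0.002]))]
pan [(0.63, array([ 0.462, -0.079,  0.144]))]
pan_edge [(0.73, array([ 0.47 , -0.138,  0.111])), (0.71, array([ 0.459, -0.082,  0.146]))]
pan_grip [(0.84, array([0.455, 0.016, 0.236]))]
[[[0.0,0.4,0.0],[-0.0006,0.0,-0.001],0],[[0.0,0.9,0.0],[-0.0016,0.0,-0.0024],0],[[0.0,1.2,0.0],[-0.0021,0.0,-0.0032],0],[[0.0,1.2,0.0],[-0.002,0.0,-0.0031],0],[[0.0,0.9,0.0],[-0.0016,0.0,-0.0024],0],[[0.0,0.4,0.0],[-0.0006,0.0,-0.001],0]]
```

View pics/c4.png

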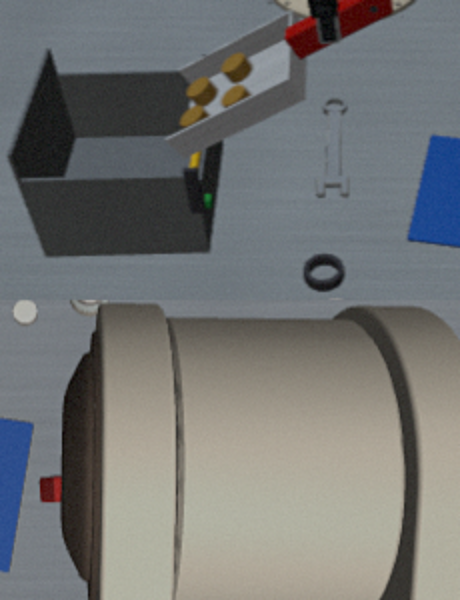

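Four caps are still in the pan, nearer the open edge at (190,115), (200,90), (237,67) and (235,95), and the bar is still pressed. I'll tip on slowly, about 1 mm lower.

Call:
{"fn": "servo_tool", "kwargs": {
  "moves": [
    [[0,0.4,0],[-0.0007,0,-0.0009],0],
    [[0,0.8,0],[-0.0014,0,-0.0019],0],
    [[0,0.8,0],[-0.0014,0,-0.0019],0],
    [[0,0.8,0],[-0.0014,0,-0.0019],0],
    [[0,0.8,0],[-0.0014,0,-0.0019],0],
    [[0,0.8,0],[-0.0014,0,-0.0019],0],
    [[0,0.8,0],[-0.0014,0,-0.002],0],
    [[0,0.4,0],[-0.0007,0,-0.001],0],
    [[0,0,0],[0,0,0],0],
    [[0,0,0],[0,0,0],0]
  ]
}}

```text
time: 19.1
ee_pos: [0.4597, 0.0022, 0.233]
tcp_rot: [179.9, -10.1, 93.1]
wrist_force: [0.4, -1.6, 0.1]
opening: 0.02
grasp_force: 112.8
```

Run:
```python
from h import *
ft(8)
p2,d=snap('scene','s5.png')
for n in ('pan','pan_edge','cap0_center'):
    print(n,[(round(x['score'],2),w(x['xyz'],'scene').round(3)) for x in mark_of(n,'scene')[:6]])
cv2.imwrite('pics/c5.png',cv2.resize(p2[90:240,130:360,::-1],None,fx=3,fy=3))
p,R=tip(5,6)
p0,_=pose(); X=tool(HY,0).apply([-1,0,0]); v=p0-np.r_[.467,-.129,0]; print('along',v@X,'z',p0[2])
```

```text
F [ 0.32 -1.3  -0.05] Ty -0.7704 +- 0.0661
t 19.45 p [0.4596 0.0023 0.233 ] rpy [179.95 -10.15  93.09] F [ 0.32 -1.08 -0.73] T [-0.787 -0.187 -0.049] Ty -0.796 open 0.0202 q [-6. -6. -1. 96. 10. 81.]
pan [(0.65, array([ 0.461, -0.085,  0.152]))]
pan_edge [(0.82, array([ 0.468, -0.142,  0.107]))]
cap0_center [(0.54, array([0.725, 0.224, 0.001])), (0.44, array([ 0.449, -0.191,  0.029]))]
[[[0.0,0.4,0.0],[-0.0006,0.0,-0.001],0],[[0.0,0.9,0.0],[-0.0016,0.0,-0.0024],0],[[0.0,1.2,0.0],[-0.002,0.0,-0.0031],0],[[0.0,1.2,0.0],[-0.002,0.0,-0.0032],0],[[0.0,0.9,0.0],[-0.0016,0.0,-0.0024],0],[[0.0,0.4,0.0],[-0.0006,0.0,-0.001],0]]
along -0.13144774144629762 z 0.23302876322574495
```

View pics/c5.png

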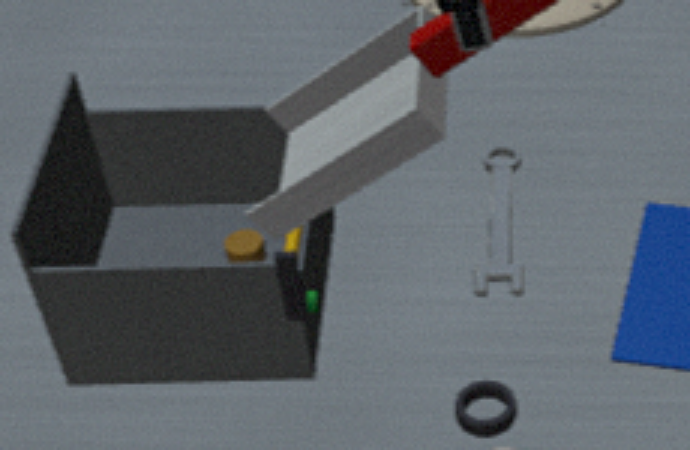

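The pan's visible floor is now empty and one cap shows in the hopper at (245,245). The near side of the pan is hidden, so I'll tip a bit further and look with the wrist camera.

Call:
{"fn": "servo_tool", "kwargs": {
  "moves": [
    [[0,0.4,0],[-0.0007,0,-0.001],0],
    [[0,0.9,0],[-0.0015,0,-0.0023],0],
    [[0,0.9,0],[-0.0015,0,-0.0023],0],
    [[0,0.9,0],[-0.0015,0,-0.0023],0],
    [[0,0.9,0],[-0.0015,0,-0.0023],0],
    [[0,0.9,0],[-0.0015,0,-0.0023],0],
    [[0,0.9,0],[-0.0015,0,-0.0023],0],
    [[0,0.4,0],[-0.0007,0,-0.001],0],
    [[0,0,0],[0,0,0],0],
    [[0,0,0],[0,0,0],0],
    [[0,0,0],[0,0,0],0],
    [[0,0,0],[0,0,0],0]
  ]
}}

```text
time: 20.85
ee_pos: [0.4603, -0.0113, 0.2461]
tcp_rot: [179.9, -16.3, 93.1]
wrist_force: [0.3, -1.1, -0.5]
opening: 0.0199
grasp_force: 112.8
```

Run:
```python
from h import *
ft(8)
p2,d=snap('scene','s6.png'); pw,d=snap('wrist','w6.png')
for c,n in (('scene','pan'),('scene','pan_edge'),('scene','cap0_center'),('wrist','cap0_center')):
    print(c,n,[(round(x['score'],2),np.round(x['xyz'],3) if c=='wrist' else w(x['xyz'],'scene').round(3)) for x in mark_of(n,c)[:6]])
cv2.imwrite('pics/c6.png',np.vstack([cv2.resize(p2[90:240,130:360,::-1],(460,300)),cv2.resize(pw[160:400,136:504,::-1],(460,300))]))
```

```text
F [ 0.25 -1.71  0.33] Ty -1.0058 +- 0.0194
t 21.2 p [ 0.4603 -0.0113  0.2461] rpy [179.94 -16.36  93.09] F [ 0.31 -1.53  0.78] T [-1.027 -0.149 -0.073] Ty -1.033 open 0.0201 q [-11.  -4.   1.  99.  16.  75.]
scene pan []
scene pan_edge [(0.66, array([ 0.471, -0.142,  0.107])), (0.29, array([0.691, 0.025, 0.003]))]
scene cap0_center [(0.58, array([ 0.453, -0.191,  0.031]))]
wrist cap0_center []
```

View pics/c6.png

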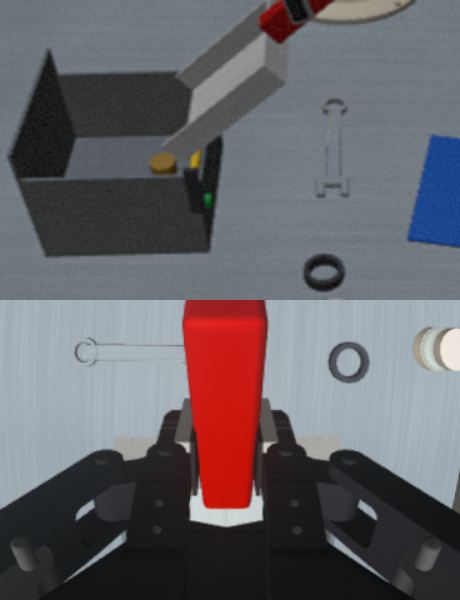

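Call:
{"fn": "servo_tool", "kwargs": {
  "moves": [
    [[0,0.4,0],[-0.0007,0,-0.001],0],
    [[0,0.9,0],[-0.0015,0,-0.0024],0],
    [[0,0.9,0],[-0.0015,0,-0.0024],0],
    [[0,0.9,0],[-0.0015,0,-0.0024],0],
    [[0,0.9,0],[-0.0015,0,-0.0024],0],
    [[0,0.4,0],[-0.0007,0,-0.001],0],
    [[0,0,0],[0,0,0],0],
    [[0,0,0],[0,0,0],0],
    [[0,0,0],[0,0,0],0],
    [[0,0,0],[0,0,0],0],
    [[0,0,0],[0,0,0],0],
    [[0,0,0],[0,0,0],0]
  ]
}}

```text
time: 22.7
ee_pos: [0.4609, -0.022, 0.2548]
tcp_rot: [179.9, -20.8, 93.1]
wrist_force: [-0.7, -3.0, -0.8]
opening: 0.0203
grasp_force: 112.8
```

Run:
```python
from h import *
ft(8)
p,d=snap('top'); k=calibration('top')
m=cut_out('cap0_center','top'); print([(round(x['score'],2),np.argwhere(x['mask']).mean(0).round()) for x in m[:5]])
p,R=tip(-22.6,24)
p0,_=pose();th=np.radians(25-R.as_euler('xyz',degrees=True)[1]);print(p,np.degrees(th))
```

```text
F [-0.08 -1.79 -0.2 ] Ty -1.1254 +- 0.0316
t 23.05 p [ 0.4609 -0.022   0.2548] rpy [179.94 -20.76  93.09] F [ 0.63 -1.84  0.94] T [-1.143 -0.104 -0.099] Ty -1.147 open 0.0203 q [-15.  -2.   3. 102.  20.  71.]
[]
[[[0.0,-0.1,0.0],[0.0002,0.0,0.0003],0],[[0.0,-0.3,0.0],[0.0005,0.0,0.0009],0],[[0.0,-0.6,0.0],[0.0009,0.0,0.0014],0],[[0.0,-0.7,0.0],[0.0011,0.0,0.0018],0],[[0.0,-0.8,0.0],[0.0015,0.0,0.0023],0],[[0.0,-1.0,0.0],[0.0016,0.0,0.0026],0],[[0.0,-1.1,0.0],[0.0018,0.0,0.003],0],[[0.0,-1.3,0.0],[0.002,0.0,0.0032],0],[[0.0,-1.3,0.0],[0.0021,0.0,0.0034],0],[[0.0,-1.3,0.0],[0.0021,0.0,0.0036],0],[[0.0,-1.4,0.0],[0.0023,0.0,0.0036],0],[[0.0,-1.4,0.0],[0.0023,0.0,0.0038],0]]
[[[0.0,-1.4,0.0],[0.0023,0.0,0.0037],0],[[0.0,-1.4,0.0],[0.0022,0.0,0.0037],0],[[0.0,-1.3,0.0],[0.0022,-0.0001,0.0036],0],[[0.0,-1.3,0.0],[0.0021,0.0,0.0034],0],[[0.0,-1.3,0.0],[0.002,0.0,0.0032],0],[[0.0,-1.1,0.0],[0.0018,0.0,0.0029],0],[[0.0,-1.0,0.0],[0.0016,0.0,0.0027],0],[[0.0,-0.8,0.0],[0.0014,0.0,0.0022],0],[[0.0,-0.7,0.0],[0.0012,0.0,0.0019],0],[[0.0,-0.6,0.0],[0.0008,0.0,0.0014],0],[[0.0,-0.3,0.0],[0.0006,0.0,0.0008],0],[[0.0,-0.1,0.0],[0.0002,0.0,0.0003],0]]
[0.45838325 0.02428068 0.20279116] 23.16363380287929
```

Call:
{"fn": "servo_tool", "kwargs": {
  "moves": [
    [[0,-0.5,0],[0.0008,0,0.0013],0],
    [[0,-1.5,0],[0.0024,0,0.004],0],
    [[0,-2.0,0],[0.0032,0,0.0053],0],
    [[0,-2.0,0],[0.0032,0,0.0053],0],
    [[0,-2.0,0],[0.0032,0,0.0053],0],
    [[0,-2.0,0],[0.0032,0,0.0053],0],
    [[0,-2.0,0],[0.0032,0,0.0053],0],
    [[0,-2.0,0],[0.0032,0,0.0053],0],
    [[0,-2.0,0],[0.0032,0,0.0053],0],
    [[0,-2.0,0],[0.0032,0,0.0053],0],
    [[0,-1.5,0],[0.0024,0,0.004],0],
    [[0,-0.5,0],[0.0008,0,0.0013],0]
  ]
}}

```text
time: 24.35
ee_pos: [0.4585, 0.0204, 0.2093]
tcp_rot: [180.0, -0.7, 93.1]
wrist_force: [1.3, -2.9, -0.1]
opening: 0.0202
grasp_force: 112.9
```

Run:
```python
from h import *
ft(3)
p,R=tip(-20,12); print(p)
p2,d=snap('scene')
cv2.imwrite('pics/c7.png',cv2.resize(p2[90:240,130:360,::-1],None,fx=3,fy=3))
for n in ('cap0_center',):
    print(n,[(round(x['score'],2),w(x['xyz'],'scene').round(3)) for x in mark_of(n,'scene')[:6]])
hsv=cv2.cvtColor(p2,cv2.COLOR_RGB2HSV); m=((hsv[...,0]>10)&(hsv[...,0]<22)&(hsv[...,1]>110))[90:240,130:300]
n,l,s,c=cv2.connectedComponentsWithStats(m.astype(np.uint8)); print([(s[i,4],c[i].round()+[130,90]) for i in range(1,n) if s[i,4]>10])
```

```text
F [ 0.41 -2.58  0.1 ] Ty -0.9559 +- 0.0536
t 24.45 p [0.4585 0.0203 0.2096] rpy [179.96  -0.76  93.12] F [-0.12 -2.82 -0.03] T [-0.894 -0.076 -0.069] Ty -0.897 open 0.0202 q [ 2. -8. -5. 93.  1. 89.]
[[[0.0,-0.4,0.0],[0.0006,0.0,0.001],0],[[0.0,-1.1,0.0],[0.0018,0.0,0.0029],0],[[0.0,-1.6,0.0],[0.0027,0.0,0.0044],0],[[0.0,-2.1,0.0],[0.0033,0.0,0.0055],0],[[0.0,-2.3,0.0],[0.0037,0.0,0.0062],0],[[0.0,-2.5,0.0],[0.004,0.0,0.0066],0],[[0.0,-2.5,0.0],[0.0039,0.0,0.0066],0],[[0.0,-2.3,0.0],[0.0037,0.0,0.0062],0],[[0.0,-2.1,0.0],[0.0034,0.0,0.0055],0],[[0.0,-1.6,0.0],[0.0026,0.0,0.0044],0],[[0.0,-1.1,0.0],[0.0018,0.0,0.0029],0],[[0.0,-0.4,0.0],[0.0006,0.0,0.001],0]]
[0.45726113 0.04425059 0.15258979]
cap0_center [(0.68, array([ 0.451, -0.189,  0.03 ]))]
[(np.int32(109), array([211., 172.]))]
```

Call:
{"fn": "servo_tool", "kwargs": {
  "moves": [
    [[0,-0.4,0],[0.0006,0,0.001],0],
    [[0,-1.1,0],[0.0018,0,0.0029],0],
    [[0,-1.6,0],[0.0027,0,0.0043],0],
    [[0,-2.1,0],[0.0033,0,0.0055],0],
    [[0,-2.3,0],[0.0037,0,0.0061],0],
    [[0,-2.5,0],[0.004,0,0.0066],0],
    [[0,-2.5,0],[0.0039,0,0.0066],0],
    [[0,-2.3,0],[0.0037,0,0.0061],0],
    [[0,-2.1,0],[0.0034,0,0.0055],0],
    [[0,-1.6,0],[0.0026,0,0.0043],0],
    [[0,-1.1,0],[0.0018,0,0.0029],0],
    [[0,-0.4,0],[0.0006,0,0.001],0]
  ]
}}

```text
time: 25.75
ee_pos: [0.4573, 0.0442, 0.1525]
tcp_rot: [180.0, 19.3, 93.1]
wrist_force: [0.1, -1.5, 0.5]
opening: 0.0201
grasp_force: 112.8
```

Run:
```python
from h import *
ft(4)
for c,b in (('top',(150,300,290,520)),('scene',(90,240,130,360))):
    p,d=snap(c,'8'+c+'.png'); hsv=cv2.cvtColor(p,cv2.COLOR_RGB2HSV); m=((hsv[...,0]>8)&(hsv[...,0]<24)&(hsv[...,1]>100))[b[0]:b[1],b[2]:b[3]]
    n,l,s,q=cv2.connectedComponentsWithStats(m.astype(np.uint8)); print(c,[(s[i,4],q[i].round()+[b[2],b[0]]) for i in range(1,n) if s[i,4]>10])
a=cv2.imread('pics/8scene.png')[90:240,130:360]; b=cv2.imread('pics/8top.png')[150:300,290:520]
cv2.imwrite('pics/c8.png',cv2.resize(np.vstack([a,b]),None,fx=2,fy=2))
```

```text
F [ 0.03 -0.45  0.2 ] Ty 0.0656 +- 0.1431
t 25.9 p [0.4575 0.044  0.1532] rpy [179.95  19.2   93.05] F [-0.64  0.11 -0.39] T [ 0.242  0.074 -0.073] Ty 0.245 open 0.0203 q [ 17.  -5. -10.  89. -19. 105.]
top [(np.int32(35), array([406., 201.])), (np.int32(15), array([410., 201.])), (np.int32(133), array([426., 226.])), (np.int32(138), array([429., 247.])), (np.int32(37), array([413., 277.]))]
scene [(np.int32(115), array([211., 172.])), (np.int32(22), array([227., 170.]))]
```

View pics/c8.png

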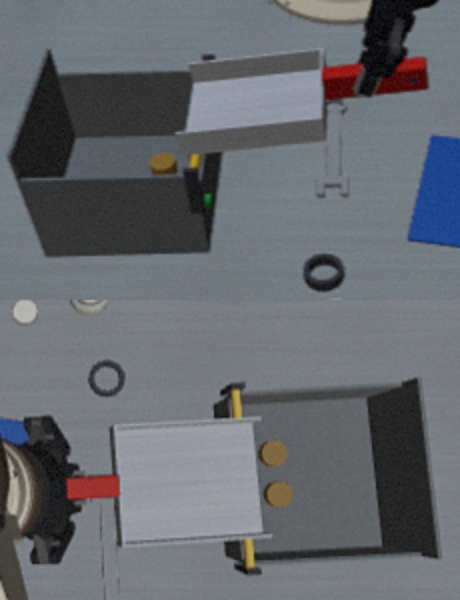

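The pan's floor is empty in both views, and two caps are visible in the hopper at (273,453) and (279,494) of the crop; the other two may be under the pan's edge. I'll lift clear and carry it back.

Run:
```python
from h import *
R1=tool(HY,25); s=plan(np.array([.457,.054,.200]),R1,8,claw=0)
R2=tool(-97.5,25)
s2=plan(np.array([.4799,.3141,.075]),R2,16,claw=0,start=s)
s3=plan(np.array([.4799,.3141,.025]),R2,6,claw=0,start=s2)
```

```text
[[[0.0,-0.3,0.0],[-0.0002,0.0,-0.002],0],[[0.0,-0.6,0.0],[-0.0007,0.0,-0.0054],0],[[0.0,-0.9,0.0],[-0.0011,0.0,-0.0076],0],[[0.0,-1.1,0.0],[-0.0013,0.0,-0.0086],0],[[0.0,-1.1,-0.1],[-0.0015,0.0,-0.0086],0],[[0.0,-0.9,0.0],[-0.0015,0.0001,-0.0075],0],[[0.0,-0.7,0.0],[-0.0011,0.0,-0.0053],0],[[0.1,-0.2,0.0],[-0.0004,0.0,-0.002],0]]
[[[0.0,0.0,0.1],[0.0032,0.0004,0.0],0],[[0.2,0.0,0.3],[0.0091,0.0012,0.0002],0],[[0.2,0.0,0.5],[0.0142,0.0017,0.0002],0],[[0.3,0.0,0.6],[0.0184,0.0021,0.0002],0],[[0.3,0.0,0.7],[0.0218,0.0022,0.0003],0],[[0.4,0.0,0.8],[0.0243,0.0022,0.0003],0],[[0.4,0.0,0.9],[0.0261,0.002,0.0003],0],[[0.4,0.0,0.9],[0.0269,0.0016,0.0003],0],[[0.4,0.0,0.9],[0.027,0.0013,0.0003],0],[[0.4,0.0,0.9],[0.0261,0.0007,0.0003],0],[[0.4,0.0,0.8],[0.0245,0.0004,0.0002],0],[[0.3,0.0,0.7],[0.0219,0.0,0.0002],0]]
[[[0.3,0.0,0.6],[0.0185,-0.0003,0.0002],0],[[0.2,0.0,0.5],[0.0143,-0.0003,0.0002],0],[[0.2,0.0,0.3],[0.0092,-0.0003,0.0001],0],[[0.0,0.0,0.1],[0.0032,-0.0001,0.0],0]]
[[[0.0,0.0,0.0],[0.0016,0.0,0.0034],0],[[0.0,0.0,0.0],[0.0039,0.0,0.0084],0],[[0.0,0.0,0.0],[0.0051,0.0,0.0109],0],[[0.0,0.0,0.0],[0.005,0.0,0.0109],0],[[0.0,0.0,0.0],[0.004,0.0,0.0084],0],[[0.0,0.0,0.0],[0.0015,0.0,0.0033],0]]
```

Call:
{"fn": "servo_tool", "kwargs": {
  "moves": [
    [[0,-0.3,0],[-0.0002,0,-0.002],0],
    [[0,-0.6,0],[-0.0007,0,-0.0054],0],
    [[0,-0.9,0],[-0.0011,0,-0.0076],0],
    [[0,-1.1,0],[-0.0013,0,-0.0086],0],
    [[0,-1.1,0],[-0.0015,0,-0.0086],0],
    [[0,-0.9,0],[-0.0015,0,-0.0075],0],
    [[0,-0.7,0],[-0.0011,0,-0.0053],0],
    [[0,-0.2,0],[-0.0004,0,-0.002],0]
  ]
}}

```text
time: 26.8
ee_pos: [0.4571, 0.0545, 0.2001]
tcp_rot: [179.9, 25.1, 93.1]
wrist_force: [0.4, -0.2, -2.3]
opening: 0.0203
grasp_force: 112.7
```

Call:
{"fn": "servo_tool", "kwargs": {
  "moves": [
    [[0,0,0.1],[0.0032,0.0004,0],0],
    [[0.2,0,0.3],[0.0091,0.0012,0.0002],0],
    [[0.2,0,0.5],[0.0142,0.0017,0.0002],0],
    [[0.3,0,0.6],[0.0184,0.0021,0.0002],0],
    [[0.3,0,0.7],[0.0218,0.0022,0.0003],0],
    [[0.4,0,0.8],[0.0243,0.0022,0.0003],0],
    [[0.4,0,0.9],[0.0261,0.002,0.0003],0],
    [[0.4,0,0.9],[0.0269,0.0016,0.0003],0],
    [[0.4,0,0.9],[0.027,0.0013,0.0003],0],
    [[0.4,0,0.9],[0.0261,0.0007,0.0003],0],
    [[0.4,0,0.8],[0.0245,0.0004,0.0002],0],
    [[0.3,0,0.7],[0.0219,0,0.0002],0]
  ]
}}

```text
time: 28.0
ee_pos: [0.4763, 0.2747, 0.0925]
tcp_rot: [179.9, 25.1, 84.1]
wrist_force: [0.3, 0.2, -2.0]
opening: 0.0199
grasp_force: 112.8
```

Call:
{"fn": "servo_tool", "kwargs": {
  "moves": [
    [[0.3,0,0.6],[0.0185,-0.0003,0.0002],0],
    [[0.2,0,0.5],[0.0143,-0.0003,0.0002],0],
    [[0.2,0,0.3],[0.0092,-0.0003,0],0],
    [[0,0,0.1],[0.0032,0,0],0],
    [[0,0,0],[0,0,0],0],
    [[0,0,0],[0,0,0],0]
  ]
}}

```text
time: 28.6
ee_pos: [0.4804, 0.3136, 0.0751]
tcp_rot: [179.8, 25.0, 82.4]
wrist_force: [0.1, 0.5, -2.9]
opening: 0.0198
grasp_force: 112.6
```

Run:
```python
from h import *
ft(3)
for c,b in (('top',(150,300,380,520)),('scene',(90,240,130,300))):
    p,d=snap(c,'9'+c+'.png'); hsv=cv2.cvtColor(p,cv2.COLOR_RGB2HSV); m=((hsv[...,0]>8)&(hsv[...,0]<24)&(hsv[...,1]>100))[b[0]:b[1],b[2]:b[3]]
    n,l,s,q=cv2.connectedComponentsWithStats(m.astype(np.uint8)); print(c,[(s[i,4],q[i].round()+[b[2],b[0]]) for i in range(1,n) if s[i,4]>10])
    for n in ('pan','pan_edge','pan_grip'): print(n,[(round(x['score'],2),w(x['xyz'],c).round(3)) for x in mark_of(n,c)[:1]])
plan(np.array([.4799,.3141,.025]),tool(-97.5,25),6,claw=0)
```

```text
F [ 0.27  0.48 -2.46] Ty 0.841 +- 0.0109
t 28.7 p [0.4804 0.3135 0.0752] rpy [179.83  24.99  82.41] F [ 1.06  0.84 -2.24] T [ 0.82  -0.155 -0.013] Ty 0.833 open 0.0198 q [ 41.  27.  16.  98. -16. 141.]
top [(np.int32(211), array([411., 240.])), (np.int32(50), array([414., 226.])), (np.int32(134), array([426., 226.])), (np.int32(138), array([429., 247.])), (np.int32(42), array([417., 260.]))]
pan [(0.75, array([0.464, 0.206, 0.052]))]
pan_edge [(0.63, array([0.455, 0.125, 0.056]))]
pan_grip [(0.8, array([0.48 , 0.329, 0.083]))]
scene [(np.int32(74), array([233., 133.])), (np.int32(12), array([228., 148.])), (np.int32(38), array([229., 162.])), (np.int32(24), array([225., 162.])), (np.int32(113), array([211., 172.]))]
pan [(0.98, array([0.464, 0.195, 0.054]))]
pan_edge [(0.68, array([0.459, 0.129, 0.055]))]
pan_grip [(0.92, array([0.48 , 0.322, 0.082]))]
[[[0.0,0.0,0.0],[0.0016,0.0,0.0033],0],[[0.0,0.0,0.0],[0.0039,-0.0001,0.0084],0],[[0.1,0.0,0.0],[0.0051,-0.0002,0.0108],0],[[0.0,0.0,0.0],[0.0051,-0.0001,0.0108],0],[[0.0,0.0,0.0],[0.0039,0.0,0.0083],0],[[0.0,0.0,-0.1],[0.0015,-0.0001,0.0034],0]]
```

Call:
{"fn": "servo_tool", "kwargs": {
  "moves": [
    [[0,0,0],[0.0016,0,0.0033],0],
    [[0,0,0],[0.0039,0,0.0084],0],
    [[0,0,0],[0.0051,0,0.0108],0],
    [[0,0,0],[0.0051,0,0.0108],0],
    [[0,0,0],[0.0039,0,0.0083],0],
    [[0,0,0],[0.0015,0,0.0034],0],
    [[0,0,0],[0,0,0],0],
    [[0,0,0],[0,0,0],0]
  ]
}}

```text
time: 29.9
ee_pos: [0.4805, 0.3141, 0.0252]
tcp_rot: [179.8, 25.0, 82.4]
wrist_force: [-0.7, 1.0, -2.1]
opening: 0.0198
grasp_force: 112.6
```

Call:
{"fn": "servo_tool", "kwargs": {
  "moves": [
    [[0,0,0],[0.0006,0,0.0014],0],
    [[0,0,0],[0,0,0],0],
    [[0,0,0],[0,0,0],0]
  ]
}}

```text
time: 30.2
ee_pos: [0.4805, 0.3141, 0.0236]
tcp_rot: [179.8, 25.0, 82.4]
wrist_force: [-0.2, -0.1, -3.3]
opening: 0.0202
grasp_force: 112.6
```

Call:
{"fn": "servo_tool", "kwargs": {
  "moves": [
    [[0,0,0],[0.0006,0,0.0014],0],
    [[0,0,0],[0,0,0],0],
    [[0,0,0],[0,0,0],0]
  ]
}}

```text
time: 30.5
ee_pos: [0.4805, 0.314, 0.0221]
tcp_rot: [179.8, 25.0, 82.4]
wrist_force: [0.7, 1.0, -0.1]
opening: 0.02
grasp_force: 113.0
```

```bash
python3 -c "from h import *; ft(4)"
```

```text
F [0.23 1.14 0.2 ] Ty 0.5428 +- 0.0512
t 30.65 p [0.4805 0.314  0.0221] rpy [179.84  25.01  82.44] F [-0.35  0.36  1.13] T [ 0.46  -0.118  0.035] Ty 0.471 open 0.0203 q [ 41.  28.  12.  93. -16. 141.]
```

Call:
{"fn": "servo_tool", "kwargs": {
  "moves": [
    [[0,0,0],[0,0,0],30],
    [[0,0,0],[0,0,0],45],
    [[0,0,0],[0,0,0],70],
    [[0,0,0],[0,0,0],70],
    [[0,0,0],[0,0,0],70],
    [[0,0,0],[0,0,0],70]
  ],
  "force": 20
}}

```text
time: 31.25
ee_pos: [0.4803, 0.3139, 0.0218]
tcp_rot: [179.9, 25.0, 82.4]
wrist_force: [0.2, 0.2, 0.2]
opening: 0.0599
grasp_force: 0.0
```

Call:
{"fn": "servo_tool", "kwargs": {
  "moves": [
    [[0,0,0],[0,0,-0.005],70],
    [[0,0,0],[0,0,-0.015],70],
    [[0,0,0],[0,0,-0.03],70],
    [[0,0,0],[0,0,-0.03],70],
    [[0,0,0],[0,0,-0.03],70],
    [[0,0,0],[0,0,-0.03],70],
    [[0,0,0],[0,0,-0.02],70],
    [[0,0,0],[0,0,-0.01],70],
    [[0,0,0],[0,0,0],70]
  ]
}}

```text
time: 32.15
ee_pos: [0.4897, 0.3862, 0.1773]
tcp_rot: [179.8, 24.9, 82.4]
wrist_force: [-0.2, 0.0, -0.6]
opening: 0.0595
grasp_force: 0.0
```

Run:
```python
from h import *
show()
p,d=snap('top','10top.png')
for n in ('pan','mat','wrench','jar','brush','gauge'): print(n,[(round(x['score'],2),w(x['xyz'],'top').round(3)) for x in mark_of(n,'top')[:1]])
q,_=snap('scene','10s.png')
for n in ('pan','pan_grip','pan_edge'): print(n,[(round(x['score'],2),w(x['xyz'],'scene').round(3)) for x in mark_of(n,'scene')[:1]])
cv2.imwrite('pics/c10.png',np.vstack([cv2.resize(p[130:300,180:500,::-1],(700,372)),cv2.resize(q[110:220,180:480,::-1],(700,227),interpolation=cv2.INTER_AREA)]))
```

```text
t 32.15 p [0.4897 0.3862 0.1773] rpy [179.76  24.91  82.44] F [-0.19  0.01 -0.62] T [ 0.388 -0.003 -0.011] Ty 0.385 open 0.0595 q [ 45.  36.  40. 114. -15. 145.]
pan [(0.64, array([0.467, 0.2  , 0.001]))]
mat [(0.78, array([0.47 , 0.252, 0.001]))]
wrench [(0.73, array([ 0.38 ,  0.004, -0.   ]))]
jar [(0.81, array([ 0.684,  0.025, -0.003]))]
brush [(0.94, array([ 0.723,  0.222, -0.003]))]
gauge [(0.47, array([ 0.587,  0.009, -0.   ]))]
pan [(0.55, array([ 0.463,  0.194, -0.001]))]
pan_grip [(0.77, array([0.478, 0.322, 0.033]))]
pan_edge [(0.7, array([ 0.459,  0.127, -0.   ]))]
```

View pics/c10.png

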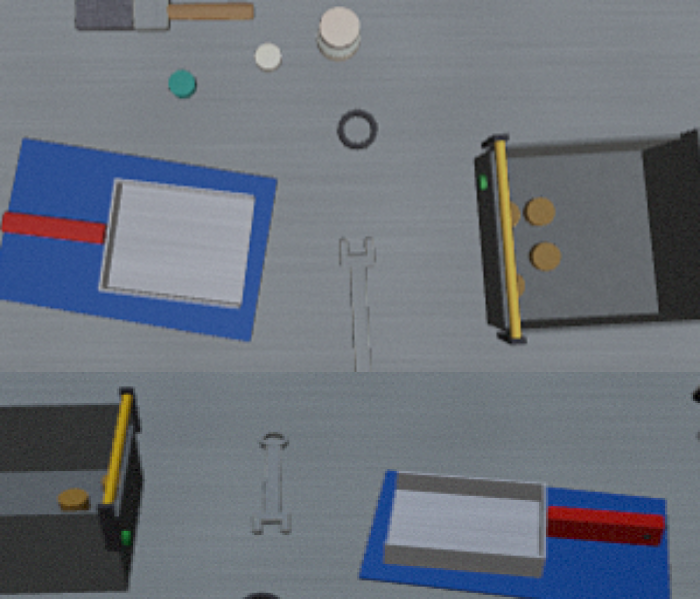

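The last view shows the empty pan flat on the mat. All four caps are in the hopper, at (540,211), (546,257), (513,214) and (518,284), the last two partly hidden by the bar. Nothing else has moved.

```bash
python3 -c "from workcell import *; print(job_done())"
```

```text
the job is handed in; nothing more can be done
None
```

The job is handed in: all four caps went over the half-pressed bar (6–8.5 mm of 16 mm by wrist force) into the hopper, the empty pan is back flat on the mat and released, the other items look unmoved, and it took about 32 s of the 64 s allowed.

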